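# Swap the filament spools onto their own roller stands

### The job

The three filament spools are on each other's roller stands. Put each on the stand made for its size (smallest spool on the closest-set rollers, middle one on the middle stand, largest on the widest-set), parking one spool in the empty plywood rest on the way. Stand each upright, centred and square across both rollers, lowered rather than dropped, and leave the bottle, glue stick and gear where they are.

Things in the scene. Friction and masses are not known exactly. Their poses are not given: they have to be found in the camera images.
- spool_small: smallest of three filament spools standing on edge: two cardboard flanges 76 mm in diameter, white filament wound between them, dark hub, 40 mm wide over the flanges, about 100 g, rigid. Take it from above by the upper part of the flanges, closing along the axle. Origin: spool centre. y axis: the axle, level; being round, its x and z turn as it rolls.
- spool_medium: middle of three filament spools standing on edge: two cardboard flanges 100 mm in diameter, white filament wound between them, dark hub, 46 mm wide over the flanges, about 190 g, rigid. Take it from above by the upper part of the flanges, closing along the axle. Origin: spool centre. y axis: the axle, level; being round, its x and z turn as it rolls.
- spool_large: largest of three filament spools standing on edge: two cardboard flanges 124 mm in diameter, white filament wound between them, dark hub, 52 mm wide over the flanges, about 320 g, rigid. Take it from above by the upper part of the flanges, closing along the axle. Origin: spool centre. y axis: the axle, level; being round, its x and z turn as it rolls.
- stand_small: black stand for the smallest spool, 88 (x) by 76 mm (y), fixed: two free steel rollers along y, 14 mm thick, axes 52 mm apart in x and 24 mm up, end brackets 66 mm apart inside, 32 mm high. A spool stands across both rollers, axle along y, centred; its own spool's centre is then 61 mm above the bench. Origin: centre of the underside, z up.
- stand_medium: black stand for the middle spool, 108 (x) by 76 mm (y), fixed: two free steel rollers along y, 14 mm thick, axes 72 mm apart in x and 24 mm up, end brackets 66 mm apart inside, 32 mm high. A spool stands across both rollers, axle along y, centred; its own spool's centre is then 68 mm above the bench. Origin: centre of the underside, z up.
- stand_large: black stand for the largest spool, 128 (x) by 76 mm (y), fixed: two free steel rollers along y, 14 mm thick, axes 92 mm apart in x and 24 mm up, end brackets 66 mm apart inside, 32 mm high. A spool stands across both rollers, axle along y, centred; its own spool's centre is then 75 mm above the bench. Origin: centre of the underside, z up.
- rest: plain plywood rest, empty, fixed: V trough along y, 100 (x) by 90 mm, slats at 40 degrees, V bottom 8 mm and upper edges 47 mm above the bench. Any spool stands in it, axle along y, centred; its centre is then 58 (smallest), 73 (middle) or 89 mm (largest) above the bench. Origin: centre of the underside, z up.
- wash_bottle: bystander: white plastic bottle standing upright, 56 mm in diameter, 130 mm high; origin at the centre of its underside
- glue_stick: bystander: white glue stick with a grey cap standing upright, 30 mm in diameter, 90 mm high; origin at the centre of its underside
- printed_gear: bystander: grey printed gear wheel lying flat, 63 mm in diameter over the teeth, 16 mm thick with a hub up to 30 mm; origin at the centre of its underside

How it is judged:
By the outcome, as a careful person would: the job done as asked, in the order asked, and still so for the second after the job is handed in, with the robot touching nothing.
It also fails if it takes over 99 s, if anything falls off the work surface, if the arm or the gripper's body presses on something with over 40 N, if the wrist force passes 120 N, or if a joint passes its speed limit or range.

### The arm

A 6-joint arm with a two-finger parallel gripper is mounted at the origin on the work surface. World frame = base frame: x ahead of the robot, y to its left, z up, the work surface at z = 0. Lengths are in m, angles in rad, forces in N, time in s.
With the tool pointing down it reaches from about 0.35 to 0.85 m from the base axis. Payload 8.1 kg.
Tool frame: the origin (TCP) lies at the very end of the fingers, on their centre line; the grasp point (between the pads) lies 19 mm behind it (tcp_to_grasp is the z of the grasp point in the tool frame, in m); z points along the fingers, y is the line along which they close (so a half turn about z gives the same grasp; the last joint's range is limited). The gripper opens to 93 mm and grips with 3 to 60 N. Pads are 15 mm wide; open, the fingers measure 128 mm over their backs; the gripper's body (75 mm by 188 mm) begins 65 mm behind the grasp point.
Start: joints at [1.12, 0.13, 1.488, -0, 1.523, -0.085], TCP at [0.215, 0.56, 0.219] pointing down, gripper open.
Joint ranges: [-2.96, 2.96], [-0.89, 2.26], [0.02, 2.5], [-1.34, 4.48], [0, 2.73], [-2.66, 2.66]. Speed limits (rad/s): [2.39, 2.39, 2.79, 3.14, 3.14, 3.14].

### API

Orientations are given as a rotation vector (axis times angle).
In Python, from rig import get_state, camera, sign_off, tcp_to_grasp gives the robot as it stands. The module is installed in compiled form; this text tells all that it offers.
- The arm moves only by the shell command python3 -m inch 'ROWS' [OPENING] [FORCE]. ROWS is JSON, a list of rows, each a list of 2 entries, a list of its own where there are three numbers: the shift along the tool's x, y, z in m, then the turn, a rotation vector about the tool's x, y, z in degrees. In form: [[[x, y, z], [ax, ay, az]], ...]. A call has 1 to 5 rows; each row is the pose to reach, as a shift and turn from the pose commanded when the call began, along the tool's axes at that moment; what a row does not reach only later rows make up. A row lasts 1/10 s, in which the tool goes at most 50 mm and 8.59 degrees, less where a joint would pass 70% of its speed; a pose out of reach is approached as far as the arm can. A call with a gripper value outside its range is refused whole. OPENING is the closure, from -1 (fully open) to 1 (shut), set as the call begins (- or left out, the last holds). The fingers move at their own pace and stop on an object; FORCE is the grip in N (left out, the last holds). Time passes only in rows, so rows that repeat a pose let the fingers close. It gives the time, the measured TCP pose, the force, the opening and the grip force at its end, in the units of the state.
- get_state(): the state, without advancing time (a new reading comes with each control period).
- camera(name): name is "scene" or "top" or "wrist"; returns a dict with "pixels" (480x640x3 uint8, blue, green, red), "fx", "fy", "cx", "cy" (pixels), "R" (3x3) and "t" (3): a world point X has camera coordinates R X + t; the wrist camera has in their place "mount" (4x4, takes a point from camera to tool coordinates, whose origin is the TCP and whose axes are the flange's). Camera axes: x right, y down, z forward; pixel columns grow to the right and rows downward; lengths in m; the calibration is good to about 2 mm. The wrist camera is an equidistant fisheye: a pixel r from the principal point sees the ray r / f radians off the axis. A picture is of the moment at which its call begins: read the wrist's pose just before it. There is no depth.
- sign_off(): hands the job in; it is judged then, once.
The state is a dict: "time_s": time; "joint_pos": joint angles; "dq": joint speeds; "joint_efforts": joint torques, N m; "eef_pos": TCP position; "ee_rot": TCP orientation; "contact_force": force on the tool from outside, world axes, zero at the start; "wrist_torque": the same for the moment, N m; "gripper_width": opening from 0.0 (shut) to 1.0 (fully open); "grip_force": force on a finger pad.
Only numpy, scipy, OpenCV 4.12 (cv2) and the standard library are available. Lean on these libraries where they do the work, as an engineer would, in place of code of your own. Each camera call takes 0.05 s, during which the arm holds its last target. There are 200 camera calls.

## Working session

There is one attempt and no reset: what is moved stays moved. The work goes in short steps, Python scripts to look and compute and a shell command to move; the robot and the scene stay as the last step left them, time stands still between calls to the robot, and variables do not carry over. Pictures are saved under pics/ and viewed, at most 14 in all, crops included, and the job is handed in when it is done.

```bash
mkdir -p pics; python3 - <<'E'
from rig import *
import cv2
s=get_state();print(s['eef_pos'],s['ee_rot'],s['time_s'],tcp_to_grasp)
for n in('scene','top'):
    c=camera(n);cv2.imwrite(f'pics/{n}0.png',c['pixels']);print(n,c['fx'],c['fy'],c['cx'],c['cy'],c['R'],c['t'])
E
```

```text
[0.21435469 0.55980297 0.21759358] [-5.71301146e-01 -3.08872373e+00  2.76624377e-03] 0.0 -0.0188
scene 603.3340272682467 603.3340272682467 324.46178087799353 228.57635783526632 [[ 0.36349326  0.93157895  0.0057714 ]
 [ 0.69286168 -0.26619636 -0.67013595]
 [-0.62274822  0.24758868 -0.74221594]] [-0.18478253 -0.32992823  1.3906115 ]
top 462.28234257001145 462.28234257001145 316.99696391977807 240.1098145544073 [[-0.00412493 -0.99999063 -0.00131188]
 [-0.99745595  0.00420783 -0.07116129]
 [ 0.07116614  0.00101501 -0.99746396]] [0.01185967 0.569998   1.02657028]
```

View pics/scene0.png

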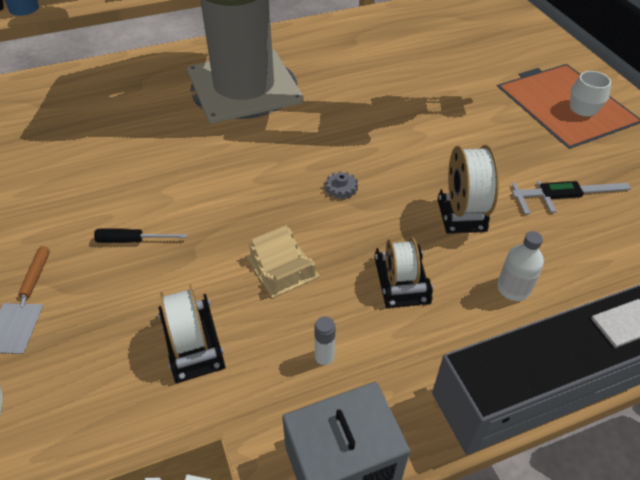

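View pics/top0.png

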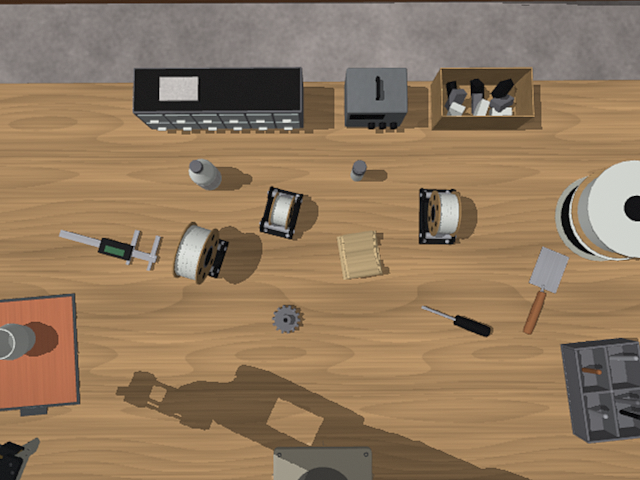

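The scene view has spools at (470,185) large, (403,265) small and (185,320) medium, with the rest at (282,262). In the top view they are at (200,250), (283,210), (440,215) and (360,255). I'll zoom in for stand corners.

```bash
python3 - <<'E'
import cv2,numpy as np
t=cv2.imread('pics/top0.png');s=cv2.imread('pics/scene0.png')
def crop(im,u,v):
    c=cv2.resize(im[v:v+75,u:u+100],None,fx=4,fy=4,interpolation=cv2.INTER_CUBIC)
    for k in range(0,100,10):
        cv2.line(c,(k*4,0),(k*4,6 if k%50 else 14),(0,0,255),1)
        if k<75: cv2.line(c,(0,k*4),(6 if k%50 else 14,k*4),(0,0,255),1)
    cv2.putText(c,f'{u},{v}',(4,295),0,.5,(0,0,255),1);return c
cv2.imwrite('pics/topz.png',np.vstack([np.hstack([crop(t,155,215),crop(t,240,175)]),np.hstack([crop(t,390,178),crop(t,310,220)])]))
cv2.imwrite('pics/scenez.png',np.vstack([np.hstack([crop(s,420,165),crop(s,360,235)]),np.hstack([crop(s,145,305),crop(s,235,225)])]))
E
```

```text
(no output)
```

View pics/topz.png

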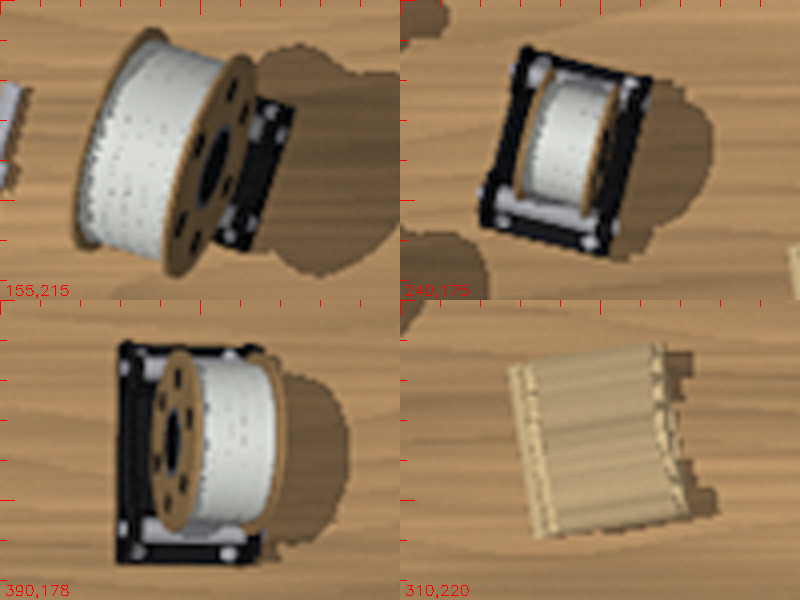

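View pics/scenez.png

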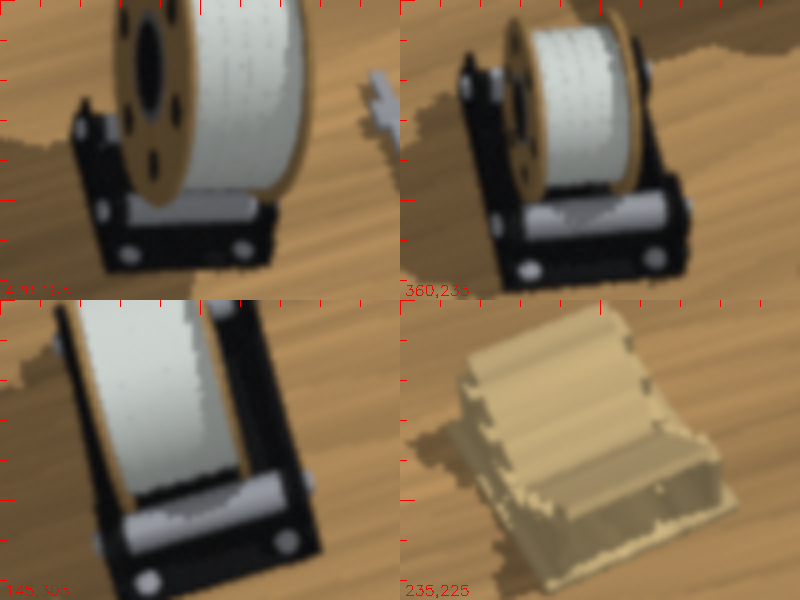

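The zooms give stand lengths of about 90 mm under the large spool, 107 mm under the small and 127 mm under the medium. So large is on stand_small, small on stand_medium and medium on stand_large. Plan: small→rest, medium→its stand, large→its stand, small→its stand.

```bash
cat > h.py <<'E'
import numpy as np,cv2,sys
from rig import *
from scipy.spatial.transform import Rotation as Ro
def topray(c,u,v,z):
    d=c['R'].T@np.array([(u-c['cx'])/c['fx'],(v-c['cy'])/c['fy'],1]);o=-c['R'].T@c['t']
    return o+d*(z-o[2])/d[2]
def rel(x,y,z,yaw):
    "shift/turn (tool axes) to put TCP at xyz, tool y axis = world y turned by yaw deg"
    s=get_state();R=Ro.from_rotvec(s['ee_rot']);a=np.radians(yaw)
    Y=np.array([-np.sin(a),np.cos(a),0]);Z=np.array([0,0,-1.]);X=np.cross(Y,Z)
    G=Ro.from_matrix(np.c_[X,Y,Z]);t=(R.inv()*G).as_rotvec(degrees=True)
    print('shift',np.round(R.inv().apply(np.array([x,y,z])-s['eef_pos']),4),'turn',np.round(t,2),'now',np.round(s['eef_pos'],4))
def bird(name,x,y,z,yaw,half=.1,px=.0005):
    "wrist picture rectified on plane z, centred at x,y, columns along -y', rows along -x' of frame turned by yaw"
    s=get_state();c=camera('wrist');R=Ro.from_rotvec(s['ee_rot']).as_matrix();M=np.array(c['mount'])
    n=int(2*half/px);i,j=np.meshgrid(np.arange(n),np.arange(n));ly=half-i*px;lx=half-j*px;a=np.radians(yaw)
    P=np.stack([x+np.cos(a)*lx-np.sin(a)*ly,y+np.sin(a)*lx+np.cos(a)*ly,np.full(lx.shape,z)],-1)
    T=(P-s['eef_pos'])@R;C=(T-M[:3,3])@M[:3,:3]
    r=np.hypot(C[...,0],C[...,1]);th=np.arctan2(r,C[...,2]);k=th/r
    im=cv2.remap(c['pixels'],(c['cx']+c['fx']*k*C[...,0]).astype('f4'),(c['cy']+c['fy']*k*C[...,1]).astype('f4'),cv2.INTER_CUBIC)
    for q in range(0,n,int(.01/px)):
        l=12 if (q-n//2)%int(.05/px)==0 else 6
        cv2.line(im,(q,0),(q,l),(0,0,255),1);cv2.line(im,(0,q),(l,q),(0,0,255),1)
    cv2.drawMarker(im,(n//2,n//2),(0,0,255),0,10,1)
    cv2.imwrite(f'pics/{name}.png',im)
    camw=R@M[:3,3]+s['eef_pos'];print('cam',np.round(camw,4),'axis',np.round(R@M[:3,2],3));return im
E
python3 - <<'E'
from h import *
c=camera('top')
for n,u,v,z in[('small/stM',282.1,213.2,.02),('rest',360,255.1,.035),('med/stL',437.2,216.3,.02),('large',197,252.9,.088)]:print(n,np.round(topray(c,u,v,z),3))
p=topray(c,282.1,213.2,.02);rel(p[0],p[1],.26,-14.3)
print(camera('wrist')['mount'])
E
```

```text
small/stM [0.632 0.089 0.02 ]
rest [ 0.535 -0.086  0.035]
med/stL [ 0.623 -0.264  0.02 ]
large [0.539 0.263 0.088]
shift [-0.5583 -0.2909 -0.0418] turn [-0.08 -0.01 -6.66] now [0.2144 0.5599 0.2178]
[[ 3.93099537e-04 -9.64038203e-01 -2.65763406e-01  7.30133772e-02]
 [ 9.99999921e-01  3.63222643e-04  1.61568527e-04 -7.76589512e-04]
 [-5.92269453e-05 -2.65763449e-01  9.64038270e-01 -1.66607540e-01]
 [ 0.00000000e+00  0.00000000e+00  0.00000000e+00  1.00000000e+00]]
```

```bash
a='[[-0.2,-0.105,-0.042],[0,0,0]]'; python3 -m inch '[[[-0.04,-0.021,-0.02],[0,0,0]],[[-0.08,-0.042,-0.042],[0,0,0]],[[-0.12,-0.063,-0.042],[0,0,0]],[[-0.16,-0.084,-0.042],[0,0,0]],[[-0.2,-0.105,-0.042],[0,0,0]]]' -1; python3 -m inch '[[[-0.04,-0.021,0],[0,0,0]],[[-0.08,-0.042,0],[0,0,0]],[[-0.12,-0.063,0],[0,0,0]],[[-0.16,-0.084,0],[0,0,0]],[[-0.2,-0.105,0],[0,0,0]]]'; python3 -m inch '[[[-0.04,-0.021,0],[0,0,0]],[[-0.08,-0.042,0],[0,0,0]],[[-0.12,-0.063,0],[0,0,-2]],[[-0.14,-0.075,0],[0,0,-6.6]],[[-0.158,-0.081,0],[0,0,-6.6]]]'; python3 -m inch '[[[0,0,0],[0,0,0]],[[0,0,0],[0,0,0]]]'
python3 -c "
from h import *
rel(.632,.089,.26,-14.3)
bird('w1',.632,.089,.051,-14.3)"
```

```text
time_s: 0.7
eef_pos: [0.3647, 0.3893, 0.2608]
ee_rot: [0.571, 3.089, 0.001]
contact_force: [0.9, -0.4, 0.2]
gripper_width: 1.0
grip_force: 0.0
time_s: 1.2
eef_pos: [0.5139, 0.2195, 0.2606]
ee_rot: [0.571, 3.089, 0.0]
contact_force: [0.4, 0.7, -0.1]
gripper_width: 0.997
grip_force: 0.0
time_s: 1.7
eef_pos: [0.6323, 0.0867, 0.2601]
ee_rot: [-0.391, -3.116, 0.001]
contact_force: [0.2, 0.2, 0.3]
gripper_width: 1.0
grip_force: 0.0
time_s: 1.9
eef_pos: [0.6313, 0.0891, 0.2601]
ee_rot: [-0.394, -3.116, -0.0]
contact_force: [-0.1, -0.0, -0.7]
gripper_width: 1.003
grip_force: 0.0
shift [-0.0007  0.0001  0.0001] turn [ 0.   -0.06 -0.11] now [0.6313 0.0891 0.2601]
cam [0.5604 0.1064 0.4268] axis [ 0.256 -0.066 -0.964]
```

View pics/w1.png

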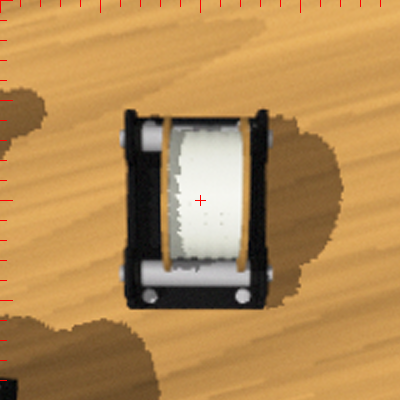

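The wrist bird view shows the small spool's flanges at columns 161–251 (centre about 206). The brackets are at 127–268 and the roller screws at rows 138 and 273 (72 mm apart, as it should be). So the spool sits about 4 mm to −y of the stand centre. I'll tour the rest and the other two stands at the same height and view them in one composite.

```bash
python3 -m inch '[[[0.012,-0.048,0],[0,0,-6]],[[0.025,-0.097,0],[0,0,-12]],[[0.038,-0.145,0],[0,0,-18]],[[0.051,-0.194,0],[0,0,-23]],[[0.051,-0.194,0],[0,0,-23]]]'; python3 -m inch '[[[0,0,0],[0,0,0]],[[0,0,0],[0,0,0]]]' >/dev/null
python3 -c "
from h import *
rel(.623,-.264,.26,-.5)
bird('rest',.535,-.086,.047,8.7)"
```

```text
time_s: 2.45
eef_pos: [0.5315, -0.0896, 0.2612]
ee_rot: [0.237, -3.133, 0.003]
contact_force: [0.4, 1.0, 0.1]
gripper_width: 1.003
grip_force: 0.0
shift [-0.0607 -0.1904  0.0009] turn [0.02 0.04 9.16] now [ 0.5343 -0.0849  0.2609]
cam [ 0.4617 -0.0972  0.4275] axis [ 0.263  0.041 -0.964]
```

```bash
python3 -m inch '[[[-0.015,-0.047,0],[0,0,4]],[[-0.03,-0.095,0],[0,0,9.2]],[[-0.045,-0.142,0],[0,0,9.2]],[[-0.061,-0.19,0],[0,0,9.2]],[[-0.061,-0.19,0],[0,0,9.2]]]'; python3 -m inch '[[[0,0,0],[0,0,0]],[[0,0,0],[0,0,0]]]' >/dev/null
python3 -c "
from h import *
rel(.539,.263,.28,-17)
bird('med',.623,-.264,.058,-.5)"
```

```text
time_s: 3.2
eef_pos: [0.6241, -0.2682, 0.2558]
ee_rot: [-0.019, -3.137, -0.002]
contact_force: [0.2, 0.7, -0.8]
gripper_width: 0.998
grip_force: 0.0
shift [ 0.0887  0.5254 -0.0191] turn [ 3.000e-02 -1.000e-02  1.654e+01] now [ 0.6235 -0.2631  0.2606]
cam [ 0.5502 -0.2637  0.4272] axis [ 0.266 -0.001 -0.964]
```

```bash
python3 -m inch '[[[0.008,0.048,-0.008],[0,0,0]],[[0.016,0.096,-0.019],[0,0,0]],[[0.024,0.144,-0.019],[0,0,0]],[[0.032,0.192,-0.019],[0,0,0]],[[0.04,0.24,-0.019],[0,0,0]]]' >/dev/null; python3 -m inch '[[[0.008,0.048,0],[0,0,0]],[[0.016,0.096,0],[0,0,0]],[[0.024,0.144,0],[0,0,0]],[[0.032,0.192,0],[0,0,0]],[[0.04,0.24,0],[0,0,0]]]' >/dev/null; python3 -m inch '[[[0.009,0.045,0],[0,0,8]],[[0.009,0.045,0],[0,0,16.5]],[[0.009,0.045,0],[0,0,16.5]],[[0.009,0.045,0],[0,0,16.5]]]'
python3 -c "
from h import *
bird('large',.539,.263,.088,-17)
for n in ('rest','med','large'): pass
im=[cv2.imread(f'pics/{n}.png')[0:400] for n in('rest','med')]
cv2.imwrite('pics/two.png',np.hstack(im))"
```

```text
time_s: 4.85
eef_pos: [0.5384, 0.2613, 0.2806]
ee_rot: [0.457, 3.107, 0.001]
contact_force: [-0.4, 0.2, -0.2]
gripper_width: 1.001
grip_force: 0.0
cam [0.468  0.2815 0.4471] axis [ 0.256 -0.076 -0.964]
```

View pics/two.png

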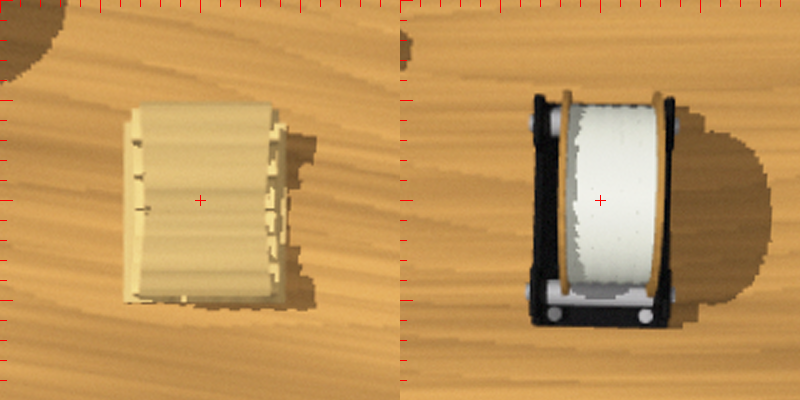

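View pics/large.png

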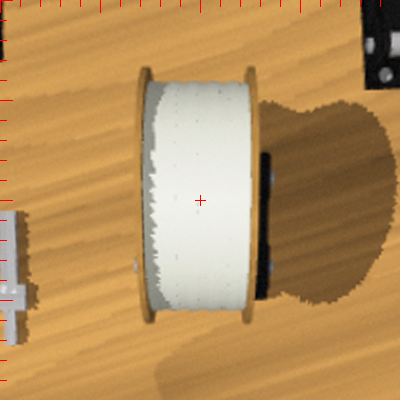

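The composite shows three things:
- **Rest:** centred near column 205.
- **Medium spool:** flanges at 163–262 top and 158–258 bottom. The screws on stand_large are 92.8 mm apart, which checks, with their middle at column 203.
- **Large spool:** flanges at 140–259. The stand_small screws are 52.4 mm apart, which also checks.

Next I'll grasp the small spool.

```bash
python3 -m inch '[[[-0.034,-0.034,0],[0,0,0]],[[-0.068,-0.068,0],[0,0,0]],[[-0.102,-0.102,0.02],[0,0,0]],[[-0.136,-0.136,0.04],[0,0,-2.7]],[[-0.142,-0.142,0.06],[0,0,-2.7]]]' -1 15;python3 -m inch '[[[0,0,0],[0,0,0]],[[0,0,0],[0,0,0]]]' >/dev/null; python3 -c "
from h import *
rel(.6333,.0859,.057,-14.3)"
```

```text
time_s: 5.4
eef_pos: [0.6349, 0.0775, 0.2197]
ee_rot: [0.393, 3.115, -0.002]
contact_force: [-1.1, 0.2, 0.4]
gripper_width: 0.999
grip_force: 0.0
shift [-1.000e-04  3.000e-03  1.628e-01] turn [ 0.01 -0.06 -0.07] now [0.6326 0.0829 0.2198]
```

```bash
python3 -m inch '[[[0,0.003,0.04],[0,0,0]],[[0,0.003,0.08],[0,0,0]],[[0,0.003,0.12],[0,0,0]],[[0,0.003,0.145],[0,0,0]],[[0,0.003,0.163],[0,0,0]]]'; python3 -m inch '[[[0,0,0],[0,0,0]],[[0,0,0],[0,0,0]],[[0,0,0],[0,0,0]],[[0,0,0],[0,0,0]],[[0,0,0],[0,0,0]]]' 0.2 15;python3 -m inch '[[[0,0,0],[0,0,0]],[[0,0,0],[0,0,0]],[[0,0,0],[0,0,0]],[[0,0,0],[0,0,0]],[[0,0,0],[0,0,0]]]' 1 15
```

```text
time_s: 6.1
eef_pos: [0.6332, 0.088, 0.0563]
ee_rot: [-0.388, -3.117, -0.0]
contact_force: [0.2, -0.2, -0.0]
gripper_width: 1.003
grip_force: 0.0
time_s: 6.6
eef_pos: [0.6348, 0.0865, 0.0581]
ee_rot: [0.392, 3.115, 0.001]
contact_force: [-0.3, 0.4, -0.5]
gripper_width: 0.621
grip_force: 0.0
time_s: 7.1
eef_pos: [0.6339, 0.0863, 0.0567]
ee_rot: [0.393, 3.117, -0.0]
contact_force: [-0.4, 0.2, 1.7]
gripper_width: 0.429
grip_force: 15.0
```

```bash
python3 -m inch '[[[0,0,-0.01],[0,0,0]],[[0,0,-0.025],[0,0,0]],[[0,0,-0.045],[0,0,0]],[[0,0,-0.065],[0,0,0]],[[0,0,-0.085],[0,0,0]]]'; python3 -m inch '[[[0.01,-0.03,0],[0,0,-4]],[[0.02,-0.075,0],[0,0,-11]],[[0.032,-0.12,0],[0,0,-17]],[[0.044,-0.165,0],[0,0,-23]],[[0.051,-0.193,0],[0,0,-23]]]';python3 -m inch '[[[0,0,0],[0,0,0]],[[0,0,0],[0,0,0]]]' ; python3 -c "
from h import *
rel(.5364,-.0883,.065,8.7)"
```

```text
time_s: 7.6
eef_pos: [0.6342, 0.0864, 0.144]
ee_rot: [0.392, 3.116, 0.0]
contact_force: [-0.5, 0.4, -1.6]
gripper_width: 0.431
grip_force: 15.0
time_s: 8.1
eef_pos: [0.5355, -0.0904, 0.1432]
ee_rot: [-0.241, 3.131, -0.002]
contact_force: [0.5, -0.9, -1.0]
gripper_width: 0.429
grip_force: 15.0
time_s: 8.3
eef_pos: [0.5371, -0.0884, 0.143]
ee_rot: [-0.233, 3.131, -0.0]
contact_force: [-0.3, 0.2, -1.4]
gripper_width: 0.43
grip_force: 15.0
shift [0.0008 0.0002 0.078 ] turn [-0.02  0.11 -0.17] now [ 0.5371 -0.0884  0.143 ]
```

```bash
python3 -m inch '[[[0.001,0,0.02],[0,0,0]],[[0.001,0,0.04],[0,0,0]],[[0.001,0,0.055],[0,0,0]],[[0.001,0,0.065],[0,0,0]],[[0.001,0,0.07],[0,0,0]]]'; python3 -m inch '[[[0,0,0.002],[0,0,0]],[[0,0,0.004],[0,0,0]],[[0,0,0.006],[0,0,0]],[[0,0,0.008],[0,0,0]],[[0,0,0.008],[0,0,0]]]'; python3 -m inch '[[[0,0,0.001],[0,0,0]],[[0,0,0.001],[0,0,0]]]'
```

```text
time_s: 8.8
eef_pos: [0.5354, -0.0874, 0.0706]
ee_rot: [0.238, -3.131, -0.001]
contact_force: [0.2, 0.5, -0.6]
gripper_width: 0.431
grip_force: 15.0
time_s: 9.3
eef_pos: [0.5365, -0.0883, 0.0643]
ee_rot: [-0.236, 3.131, -0.001]
contact_force: [2.1, -0.1, -1.0]
gripper_width: 0.427
grip_force: 15.0
time_s: 9.5
eef_pos: [0.5369, -0.0883, 0.0638]
ee_rot: [-0.236, 3.13, -0.001]
contact_force: [1.7, 0.1, 5.4]
gripper_width: 0.43
grip_force: 15.0
```

```bash
Z='[[0,0,0],[0,0,0]]'; python3 -m inch '[[[0,0,0],[0,0,0]],[[0,0,0],[0,0,0]],[[0,0,0],[0,0,0]],[[0,0,0],[0,0,0]]]' -0.2; python3 -m inch '[[[0,0,-0.02],[0,0,0]],[[0,0,-0.05],[0,0,0]],[[0,0,-0.08],[0,0,0]],[[0,0,-0.11],[0,0,0]],[[0,0,-0.14],[0,0,0]]]' -1;python3 -m inch '[[[0,0,0],[0,0,0]],[[0,0,0],[0,0,0]]]' >/dev/null; python3 -c "
from h import *
bird('rest2',.5364,-.0883,.058,8.7)"
python3 -m inch '[[[-0.015,-0.047,0],[0,0,4]],[[-0.03,-0.095,0],[0,0,10.4]],[[-0.045,-0.142,0],[0,0,10.4]],[[-0.061,-0.19,0],[0,0,10.4]],[[-0.061,-0.192,0],[0,0,10.4]]]'; python3 -m inch '[[[0,0,0],[0,0,0]],[[0,0,0],[0,0,0]]]' >/dev/null
python3 -c "
from h import *
rel(.6259,-.2686,.072,-1.7)"
```

```text
time_s: 9.9
eef_pos: [0.5352, -0.0881, 0.0622]
ee_rot: [0.237, -3.132, -0.0]
contact_force: [0.3, -0.6, 0.0]
gripper_width: 0.599
grip_force: 0.0
time_s: 10.4
eef_pos: [0.5353, -0.0881, 0.2036]
ee_rot: [0.237, -3.132, -0.0]
contact_force: [0.4, 0.1, -0.2]
gripper_width: 0.972
grip_force: 0.0
cam [ 0.4633 -0.1004  0.3696] axis [ 0.264  0.04  -0.964]
time_s: 11.15
eef_pos: [0.6239, -0.2733, 0.1966]
ee_rot: [-0.055, -3.135, -0.003]
contact_force: [-0.0, 0.3, -1.6]
gripper_width: 0.999
grip_force: 0.0
shift [-0.0021 -0.0011  0.1293] turn [ 0.08 -0.11 -0.04] now [ 0.6241 -0.2676  0.2013]
```

View pics/rest2.png

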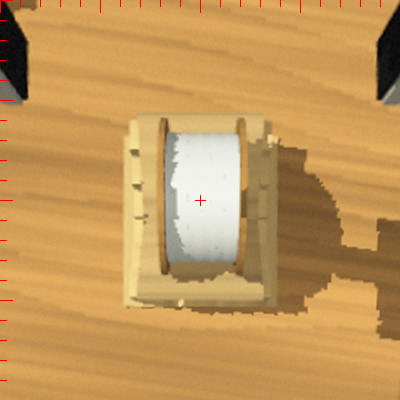

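The small spool stands centred in the rest: flanges at columns 158–247, rest at 124–277. Next is the medium spool.

```bash
python3 -m inch '[[[-0.002,-0.001,0.04],[0,0,0]],[[-0.002,-0.001,0.075],[0,0,0]],[[-0.002,-0.001,0.1],[0,0,0]],[[-0.002,-0.001,0.12],[0,0,0]],[[-0.002,-0.001,0.129],[0,0,0]]]'; python3 -m inch '[[[0,0,0],[0,0,0]],[[0,0,0],[0,0,0]],[[0,0,0],[0,0,0]],[[0,0,0],[0,0,0]],[[0,0,0],[0,0,0]]]' 0.1 22;python3 -m inch '[[[0,0,0],[0,0,0]],[[0,0,0],[0,0,0]],[[0,0,0],[0,0,0]],[[0,0,0],[0,0,0]],[[0,0,0],[0,0,0]]]' 1 22
python3 -m inch '[[[0,0,-0.01],[0,0,0]],[[0,0,-0.03],[0,0,0]],[[0,0,-0.055],[0,0,0]],[[0,0,-0.085],[0,0,0]],[[0,0,-0.115],[0,0,0]]]'; python3 -m inch '[[[0,0,0],[0,0,0]],[[0,0,0],[0,0,0]]]'
python3 -c "
from h import *
rel(.6343,.0898,.19,-14.3)
bird('stL',.6259,-.2654,.024,-1.6)"
```

```text
time_s: 11.85
eef_pos: [0.6253, -0.2674, 0.0716]
ee_rot: [-0.045, -3.139, -0.002]
contact_force: [0.3, 0.7, 0.7]
gripper_width: 1.004
grip_force: 0.0
time_s: 12.35
eef_pos: [0.6273, -0.2702, 0.0747]
ee_rot: [0.048, 3.14, -0.001]
contact_force: [0.3, 0.5, 0.3]
gripper_width: 0.62
grip_force: 0.0
time_s: 12.85
eef_pos: [0.6269, -0.2701, 0.0739]
ee_rot: [0.048, 3.141, -0.001]
contact_force: [0.0, -1.4, 2.9]
gripper_width: 0.497
grip_force: 21.9
time_s: 13.35
eef_pos: [0.6262, -0.2695, 0.1895]
ee_rot: [-0.048, -3.14, -0.001]
contact_force: [1.3, -0.4, -1.0]
gripper_width: 0.497
grip_force: 21.9
time_s: 13.55
eef_pos: [0.6271, -0.2699, 0.1895]
ee_rot: [0.048, 3.14, -0.001]
contact_force: [0.2, 0.4, -1.6]
gripper_width: 0.497
grip_force: 21.9
shift [ 0.0039  0.3598 -0.0007] turn [-0.02  0.09 12.54] now [ 0.6271 -0.2699  0.1895]
cam [ 0.5536 -0.2686  0.356 ] axis [ 0.267 -0.008 -0.964]
```

```bash
python3 -m inch '[[[0,0.03,0],[0,0,0]],[[0.001,0.07,0],[0,0,0]],[[0.002,0.11,0],[0,0,0]],[[0.002,0.15,0],[0,0,0]],[[0.002,0.19,0],[0,0,0]]]' >/dev/null; python3 -m inch '[[[0,0.04,0],[0,0,3]],[[0.001,0.08,0],[0,0,6]],[[0.002,0.12,0],[0,0,9]],[[0.002,0.15,0],[0,0,12.5]],[[0.002,0.17,0],[0,0,12.5]]]'; python3 -m inch '[[[0,0,0],[0,0,0]],[[0,0,0],[0,0,0]]]'
python3 -c "
from h import *
rel(.6343,.0898,.085,-14.3)
im=bird('stM',.6343,.0898,.024,-14.3)
cv2.imwrite('pics/two2.png',np.hstack([cv2.imread('pics/stL.png'),im]))"
```

```text
time_s: 14.6
eef_pos: [0.6321, 0.0926, 0.1859]
ee_rot: [-0.39, -3.113, 0.0]
contact_force: [0.3, -0.1, -1.7]
gripper_width: 0.491
grip_force: 21.9
time_s: 14.8
eef_pos: [0.6327, 0.0901, 0.1866]
ee_rot: [-0.388, -3.114, 0.002]
contact_force: [0.2, -0.6, -1.9]
gripper_width: 0.492
grip_force: 21.9
shift [-0.0019  0.0003  0.1016] turn [-0.08 -0.17  0.11] now [0.6327 0.0901 0.1866]
cam [0.5621 0.1073 0.3534] axis [ 0.255 -0.066 -0.965]
```

View pics/two2.png

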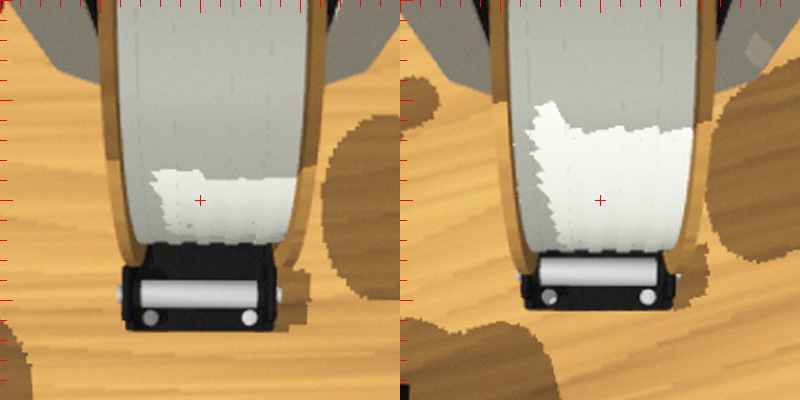

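Stand_large's near roller is at columns 140–257 with screws in row 295, and stand_medium's at 540–657 with screws in row 276. Both match my estimates to about 1–2 mm. Lowering the medium spool.

```bash
python3 -m inch '[[[-0.001,0.001,0.03],[0,-0.15,0]],[[-0.001,0.001,0.055],[0,-0.15,0]],[[-0.001,0.001,0.075],[0,-0.15,0]],[[-0.001,0.001,0.088],[0,-0.15,0]],[[-0.001,0.001,0.094],[0,-0.15,0]]]'; python3 -m inch '[[[0,0,0.001],[0,0,0]],[[0,0,0.002],[0,0,0]],[[0,0,0.003],[0,0,0]],[[0,0,0.004],[0,0,0]],[[0,0,0.004],[0,0,0]]]'; python3 -m inch '[[[0,0,0.001],[0,0,0]],[[0,0,0.002],[0,0,0]],[[0,0,0.002],[0,0,0]]]'
```

```text
time_s: 15.35
eef_pos: [0.634, 0.0896, 0.0926]
ee_rot: [-0.392, -3.117, 0.002]
contact_force: [0.2, 0.8, -2.0]
gripper_width: 0.494
grip_force: 21.9
time_s: 15.85
eef_pos: [0.6353, 0.0909, 0.0911]
ee_rot: [0.389, 3.114, -0.0]
contact_force: [-0.1, 0.0, -1.4]
gripper_width: 0.494
grip_force: 21.9
time_s: 16.15
eef_pos: [0.6349, 0.0908, 0.0884]
ee_rot: [0.39, 3.115, -0.001]
contact_force: [0.0, -0.1, -1.6]
gripper_width: 0.492
grip_force: 21.9
```

```bash
python3 -m inch '[[[0,0,0.001],[0,0,0]],[[0,0,0.002],[0,0,0]],[[0,0,0.002],[0,0,0]],[[0,0,0.002],[0,0,0]]]';python3 -m inch '[[[0,0,0.0005],[0,0,0]],[[0,0,0.001],[0,0,0]],[[0,0,0.001],[0,0,0]],[[0,0,0.001],[0,0,0]]]';python3 -m inch '[[[0,0,0.0005],[0,0,0]],[[0,0,0.001],[0,0,0]],[[0,0,0.001],[0,0,0]],[[0,0,0.001],[0,0,0]]]'
```

```text
time_s: 16.55
eef_pos: [0.635, 0.0908, 0.0866]
ee_rot: [0.39, 3.115, -0.001]
contact_force: [-0.1, 0.3, -0.8]
gripper_width: 0.494
grip_force: 21.9
time_s: 16.95
eef_pos: [0.6352, 0.0908, 0.0858]
ee_rot: [0.39, 3.114, -0.0]
contact_force: [0.3, -0.5, -1.5]
gripper_width: 0.499
grip_force: 21.9
time_s: 17.35
eef_pos: [0.6356, 0.0908, 0.0851]
ee_rot: [0.39, 3.114, -0.0]
contact_force: [2.4, -0.8, 1.4]
gripper_width: 0.496
grip_force: 21.9
```

```bash
python3 -m inch '[[[-0.0005,0,0],[0,0,0]],[[-0.001,0,0],[0,0,0]],[[-0.001,0,0],[0,0,0]]]';python3 -m inch '[[[0,0,0.0005],[0,0,0]],[[0,0,0.001],[0,0,0]],[[0,0,0.001],[0,0,0]]]'
```

```text
time_s: 17.65
eef_pos: [0.6361, 0.0907, 0.0847]
ee_rot: [0.389, 3.115, -0.0]
contact_force: [1.3, -0.3, 1.6]
gripper_width: 0.495
grip_force: 21.9
time_s: 17.95
eef_pos: [0.6365, 0.0907, 0.0843]
ee_rot: [0.389, 3.114, -0.0]
contact_force: [1.5, 0.0, 4.6]
gripper_width: 0.495
grip_force: 22.0
```

```bash
python3 -m inch '[[[0,0,0],[0,0,0]],[[0,0,0],[0,0,0]],[[0,0,0],[0,0,0]],[[0,0,0],[0,0,0]]]' -0.3; python3 -m inch '[[[0,0,-0.02],[0,0,0]],[[0,0,-0.05],[0,0,0]],[[0,0,-0.08],[0,0,0]],[[0,0,-0.11],[0,0,0]],[[0,0,-0.15],[0,0,0]]]' -1 28;python3 -m inch '[[[0,0,0],[0,0,0]],[[0,0,0],[0,0,0]]]' ; python3 -c "
from h import *
bird('stM2',.635,.0905,.068,-14.3)"
python3 -m inch '[[[0.034,0.036,0],[0,0,0]],[[0.068,0.071,0],[0,0,0]],[[0.102,0.107,0],[0,0,0]],[[0.13,0.136,0],[0,0,2.9]],[[0.136,0.143,0],[0,0,2.9]]]'; python3 -m inch '[[[0,0,0],[0,0,0]],[[0,0,0],[0,0,0]]]' >/dev/null
python3 -c "
from h import *
rel(.5394,.2629,.108,-17.2)"
```

```text
time_s: 18.35
eef_pos: [0.6355, 0.0906, 0.0831]
ee_rot: [0.39, 3.116, -0.001]
contact_force: [-0.6, 0.1, -0.4]
gripper_width: 0.649
grip_force: 0.0
time_s: 18.85
eef_pos: [0.6344, 0.0906, 0.2329]
ee_rot: [-0.39, -3.117, 0.001]
contact_force: [0.3, -0.1, -0.0]
gripper_width: 0.989
grip_force: 0.0
time_s: 19.05
eef_pos: [0.6364, 0.0907, 0.235]
ee_rot: [0.389, 3.112, 0.0]
contact_force: [0.1, 0.6, -0.6]
gripper_width: 0.999
grip_force: 0.0
cam [0.5644 0.108  0.4013] axis [ 0.263 -0.066 -0.963]
time_s: 19.6
eef_pos: [0.5357, 0.2659, 0.2309]
ee_rot: [-0.465, -3.106, 0.002]
contact_force: [0.2, -0.1, -0.2]
gripper_width: 0.999
grip_force: 0.0
shift [1.00e-04 1.40e-03 1.24e-01] turn [-0.09  0.09  0.07] now [0.539  0.2618 0.232 ]
```

View pics/stM2.png

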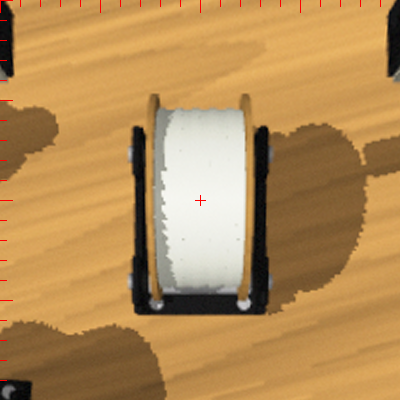

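The medium spool is on stand_medium with flanges at columns 147–254 against brackets at 133–268, so it is centred and square. Next is the large spool.

```bash
python3 -m inch '[[[0,0.001,0.04],[0,0,0]],[[0,0.001,0.075],[0,0,0]],[[0,0.001,0.1],[0,0,0]],[[0,0.001,0.118],[0,0,0]],[[0,0.001,0.124],[0,0,0]]]'; python3 -m inch '[[[0,0,0],[0,0,0]],[[0,0,0],[0,0,0]],[[0,0,0],[0,0,0]],[[0,0,0],[0,0,0]],[[0,0,0],[0,0,0]]]' -0.05 30;python3 -m inch '[[[0,0,0],[0,0,0]],[[0,0,0],[0,0,0]],[[0,0,0],[0,0,0]],[[0,0,0],[0,0,0]],[[0,0,0],[0,0,0]]]' 1 30
python3 -m inch '[[[0,0,-0.01],[0,0,0]],[[0,0,-0.03],[0,0,0]],[[0,0,-0.06],[0,0,0]],[[0,0,-0.09],[0,0,0]],[[0,0,-0.12],[0,0,0]]]'; python3 -m inch '[[[0,0,-0.015],[0,0,0]],[[0,0,-0.015],[0,0,0]]]'
python3 -c "
from h import *
rel(.6255,-.2654,.24,-1.6)
bird('stS',.5389,.2615,.024,-17.3)"
```

```text
time_s: 20.3
eef_pos: [0.5387, 0.2611, 0.1059]
ee_rot: [-0.472, -3.104, 0.005]
contact_force: [-0.6, -1.2, -0.3]
gripper_width: 0.997
grip_force: 0.0
time_s: 20.8
eef_pos: [0.5401, 0.2639, 0.1102]
ee_rot: [0.468, 3.103, 0.001]
contact_force: [-0.2, -0.3, 0.5]
gripper_width: 0.62
grip_force: 0.0
time_s: 21.3
eef_pos: [0.5399, 0.2638, 0.1097]
ee_rot: [0.468, 3.103, 0.0]
contact_force: [-0.1, -0.7, 4.5]
gripper_width: 0.558
grip_force: 30.0
time_s: 21.8
eef_pos: [0.5386, 0.2635, 0.23]
ee_rot: [0.468, 3.105, -0.002]
contact_force: [-0.4, 0.8, -2.1]
gripper_width: 0.561
grip_force: 30.0
time_s: 22.0
eef_pos: [0.5405, 0.2642, 0.247]
ee_rot: [0.468, 3.1, 0.003]
contact_force: [-0.8, -0.3, -2.1]
gripper_width: 0.561
grip_force: 30.0
shift [-0.2374 -0.481   0.007 ] turn [  0.12   0.36 -15.56] now [0.5405 0.2642 0.247 ]
cam [0.4693 0.2848 0.4131] axis [ 0.26  -0.077 -0.962]
```

```bash
python3 -m inch '[[[-0.01,-0.02,0],[0,0,0]],[[-0.03,-0.06,0],[0,0,0]],[[-0.05,-0.1,0],[0,0,0]],[[-0.07,-0.14,0],[0,0,0]],[[-0.09,-0.18,0],[0,0,0]]]' >/dev/null; python3 -m inch '[[[-0.02,-0.04,0],[0,0,0]],[[-0.04,-0.08,0],[0,0,0]],[[-0.06,-0.12,0],[0,0,0]],[[-0.08,-0.16,0],[0,0,0]],[[-0.1,-0.2,0],[0,0,0]]]' >/dev/null; python3 -m inch '[[[-0.02,-0.04,0],[0,0,-4]],[[-0.035,-0.075,0],[0,0,-10]],[[-0.047,-0.101,0],[0,0,-15.5]],[[-0.047,-0.101,0],[0,0,-15.5]],[[-0.047,-0.101,0],[0,0,-15.5]]]'; python3 -m inch '[[[0,0,0],[0,0,0]],[[0,0,0],[0,0,0]]]' 
python3 -c "
from h import *
rel(.6255,-.2654,.115,-1.6)"
```

```text
time_s: 23.55
eef_pos: [0.6227, -0.2658, 0.2416]
ee_rot: [-0.05, -3.14, -0.003]
contact_force: [0.2, 1.0, -1.8]
gripper_width: 0.56
grip_force: 30.0
time_s: 23.75
eef_pos: [0.6238, -0.2643, 0.2442]
ee_rot: [0.044, 3.14, 0.0]
contact_force: [-0.3, -0.1, -1.5]
gripper_width: 0.556
grip_force: 30.0
shift [-0.0015 -0.001   0.1292] turn [ 0.01  0.1  -0.01] now [ 0.6238 -0.2643  0.2442]
```

```bash
python3 -m inch '[[[-0.002,-0.001,0.035],[0,0,0]],[[-0.002,-0.001,0.07],[0,0,0]],[[-0.002,-0.001,0.1],[0,0,0]],[[-0.002,-0.001,0.125],[0,0,0]],[[-0.002,-0.001,0.138],[0,0,0]]]'; python3 -m inch '[[[0,0,0.001],[0,0,0]],[[0,0,0.002],[0,0,0]],[[0,0,0.003],[0,0,0]],[[0,0,0.004],[0,0,0]],[[0,0,0.005],[0,0,0]]]'; python3 -m inch '[[[0,0,0.0005],[0,0,0]],[[0,0,0.001],[0,0,0]],[[0,0,0.001],[0,0,0]],[[0,0,0.001],[0,0,0]]]'
python3 -c "
from h import *
rel(.6262,-.2654,.0968,-1.6)"
```

```text
time_s: 24.25
eef_pos: [0.6249, -0.265, 0.1038]
ee_rot: [-0.044, -3.14, -0.002]
contact_force: [-0.2, -0.4, -3.0]
gripper_width: 0.555
grip_force: 30.0
time_s: 24.75
eef_pos: [0.6269, -0.2673, 0.1031]
ee_rot: [0.046, 3.137, -0.002]
contact_force: [-0.5, -0.3, -1.4]
gripper_width: 0.558
grip_force: 30.0
time_s: 25.15
eef_pos: [0.6261, -0.2669, 0.1008]
ee_rot: [0.045, 3.139, -0.001]
contact_force: [0.5, 0.5, -2.2]
gripper_width: 0.555
grip_force: 30.0
shift [0.     0.0015 0.004 ] turn [-0.03  0.14 -0.06] now [ 0.6261 -0.2669  0.1008]
```

```bash
python3 -m inch '[[[0,0.001,0.001],[0,0,0]],[[0,0.0015,0.002],[0,0,0]],[[0,0.0015,0.0025],[0,0,0]],[[0,0.0015,0.0025],[0,0,0]]]';python3 -m inch '[[[0,0,0.0005],[0,0,0]],[[0,0,0.001],[0,0,0]],[[0,0,0.001],[0,0,0]],[[0,0,0.001],[0,0,0]]]';python3 -m inch '[[[0,0,0.0005],[0,0,0]],[[0,0,0.001],[0,0,0]],[[0,0,0.001],[0,0,0]],[[0,0,0.001],[0,0,0]]]'
```

```text
time_s: 25.55
eef_pos: [0.6262, -0.2653, 0.0981]
ee_rot: [0.045, 3.139, -0.001]
contact_force: [0.2, -0.3, -2.4]
gripper_width: 0.553
grip_force: 30.0
time_s: 25.95
eef_pos: [0.6261, -0.2654, 0.0976]
ee_rot: [0.045, 3.139, -0.001]
contact_force: [-3.0, 1.5, 1.9]
gripper_width: 0.556
grip_force: 30.0
time_s: 26.35
eef_pos: [0.626, -0.2655, 0.0971]
ee_rot: [0.045, 3.139, -0.001]
contact_force: [-7.3, 1.7, 6.3]
gripper_width: 0.556
grip_force: 30.0
```

```bash
python3 -m inch '[[[0.0005,0,0],[0,0,0]],[[0.001,0,0],[0,0,0]],[[0.001,0,0],[0,0,0]],[[0.001,0,0],[0,0,0]]]';python3 -m inch '[[[0.0005,0,0],[0,0,0]],[[0.001,0,0],[0,0,0]],[[0.001,0,0],[0,0,0]]]'
```

```text
time_s: 26.75
eef_pos: [0.6257, -0.2655, 0.0971]
ee_rot: [0.045, 3.138, -0.001]
contact_force: [-2.9, 2.3, 5.8]
gripper_width: 0.556
grip_force: 30.0
time_s: 27.05
eef_pos: [0.6254, -0.2655, 0.0972]
ee_rot: [0.045, 3.136, -0.002]
contact_force: [3.3, 1.6, 5.0]
gripper_width: 0.557
grip_force: 30.0
```

```bash
python3 -m inch '[[[-0.0005,0,0],[0,0,0]],[[-0.0005,0,0],[0,0,0]]]'; python3 -m inch '[[[0,0,0],[0,0,0]],[[0,0,0],[0,0,0]],[[0,0,0],[0,0,0]],[[0,0,0],[0,0,0]]]' -0.4; python3 -m inch '[[[0,0,-0.02],[0,0,0]],[[0,0,-0.05],[0,0,0]],[[0,0,-0.08],[0,0,0]],[[0,0,-0.11],[0,0,0]],[[0,0,-0.15],[0,0,0]]]' -1 15;python3 -m inch '[[[0,0,0],[0,0,0]],[[0,0,0],[0,0,0]]]' >/dev/null; python3 -c "
from h import *
im=bird('stL2',.626,-.2654,.075,-1.6)
cv2.imwrite('pics/two3.png',np.hstack([cv2.imread('pics/stS.png'),im]))"
python3 -m inch '[[[0.022,0.043,0],[0,0,0]],[[0.045,0.085,0],[0,0,-3]],[[0.068,0.128,0],[0,0,-7]],[[0.09,0.17,0],[0,0,-10.3]],[[0.094,0.1745,0],[0,0,-10.3]]]'; python3 -m inch '[[[0,0,0],[0,0,0]],[[0,0,0],[0,0,0]]]' >/dev/null
python3 -c "
from h import *
rel(.5364,-.0888,.064,8.7)"
```

```text
time_s: 27.25
eef_pos: [0.6255, -0.2654, 0.0971]
ee_rot: [0.045, 3.137, -0.002]
contact_force: [0.9, 2.9, 7.1]
gripper_width: 0.557
grip_force: 30.0
time_s: 27.65
eef_pos: [0.6244, -0.2654, 0.0958]
ee_rot: [0.046, 3.14, -0.001]
contact_force: [-0.0, -0.5, 0.1]
gripper_width: 0.703
grip_force: 0.0
time_s: 28.15
eef_pos: [0.6234, -0.2649, 0.2455]
ee_rot: [-0.046, -3.141, -0.001]
contact_force: [-0.1, -1.0, -0.2]
gripper_width: 0.996
grip_force: 0.0
cam [ 0.5509 -0.2643  0.4143] axis [ 0.271 -0.009 -0.963]
time_s: 28.9
eef_pos: [0.5327, -0.0838, 0.2437]
ee_rot: [0.245, -3.131, -0.003]
contact_force: [0.7, -1.5, -0.0]
gripper_width: 1.002
grip_force: 0.0
shift [-8.00e-04 -1.00e-04  1.81e-01] turn [-0.06  0.06 -0.09] now [ 0.5353 -0.0887  0.245 ]
```

View pics/two3.png

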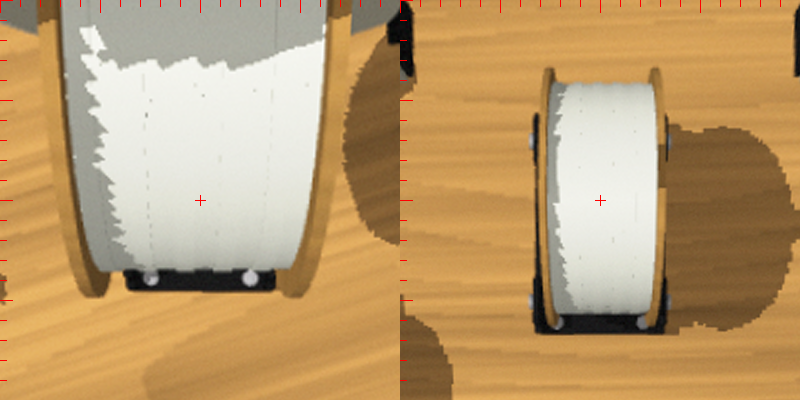

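The large spool is centred and square on stand_large: flanges at columns 541–664, roller screws at 529–671. The empty stand_small's near base edge is at columns 125–275, which confirms my estimate. Back to the small spool.

```bash
python3 -m inch '[[[-0.001,0,0.045],[0,0,0]],[[-0.001,0,0.09],[0,0,0]],[[-0.001,0,0.13],[0,0,0]],[[-0.001,0,0.16],[0,0,0]],[[-0.001,0,0.181],[0,0,0]]]'; python3 -m inch '[[[0,0,0],[0,0,0]],[[0,0,0],[0,0,0]],[[0,0,0],[0,0,0]],[[0,0,0],[0,0,0]],[[0,0,0],[0,0,0]]]' 0.2 15;python3 -m inch '[[[0,0,0],[0,0,0]],[[0,0,0],[0,0,0]],[[0,0,0],[0,0,0]],[[0,0,0],[0,0,0]],[[0,0,0],[0,0,0]]]' 1 15
python3 -m inch '[[[0,0,-0.01],[0,0,0]],[[0,0,-0.03],[0,0,0]],[[0,0,-0.06],[0,0,0]],[[0,0,-0.09],[0,0,0]],[[0,0,-0.12],[0,0,0]]]'; python3 -m inch '[[[0,0,-0.015],[0,0,0]],[[0,0,-0.015],[0,0,0]]]'
python3 -c "
from h import *
rel(.5391,.2615,.199,-17.3)"
```

```text
time_s: 29.6
eef_pos: [0.5354, -0.0892, 0.0612]
ee_rot: [0.233, -3.131, -0.0]
contact_force: [0.1, 0.4, -1.0]
gripper_width: 1.004
grip_force: 0.0
time_s: 30.1
eef_pos: [0.5379, -0.0884, 0.0664]
ee_rot: [-0.236, 3.128, -0.003]
contact_force: [0.7, 0.3, 0.3]
gripper_width: 0.617
grip_force: 0.0
time_s: 30.6
eef_pos: [0.5371, -0.0881, 0.0653]
ee_rot: [-0.237, 3.13, -0.001]
contact_force: [-0.5, 0.5, 3.8]
gripper_width: 0.43
grip_force: 15.0
time_s: 31.1
eef_pos: [0.5362, -0.0879, 0.1864]
ee_rot: [-0.236, 3.131, -0.001]
contact_force: [0.4, -0.4, -0.9]
gripper_width: 0.432
grip_force: 15.0
time_s: 31.3
eef_pos: [0.5381, -0.0884, 0.2029]
ee_rot: [-0.236, 3.126, -0.004]
contact_force: [0.4, -0.2, -1.5]
gripper_width: 0.431
grip_force: 15.0
shift [-0.0536  0.3458  0.0032] turn [-0.08  0.42 25.94] now [ 0.5381 -0.0884  0.2029]
```

```bash
python3 -m inch '[[[-0.004,0.03,0],[0,0,0]],[[-0.01,0.07,0],[0,0,0]],[[-0.017,0.11,0],[0,0,0]],[[-0.023,0.15,0],[0,0,0]],[[-0.029,0.19,0],[0,0,0]]]' >/dev/null; python3 -m inch '[[[-0.006,0.04,0],[0,0,6]],[[-0.012,0.08,0],[0,0,12]],[[-0.018,0.12,0],[0,0,19]],[[-0.024,0.156,0],[0,0,26]],[[-0.024,0.156,0],[0,0,26]]]'; python3 -m inch '[[[0,0,0],[0,0,0]],[[0,0,0],[0,0,0]]]' 
python3 -c "
from h import *
rel(.5391,.2615,.068,-17.3)"
```

```text
time_s: 32.3
eef_pos: [0.5351, 0.2659, 0.197]
ee_rot: [-0.476, -3.104, 0.001]
contact_force: [1.2, -0.4, -0.4]
gripper_width: 0.43
grip_force: 15.0
time_s: 32.5
eef_pos: [0.5364, 0.261, 0.1982]
ee_rot: [0.473, 3.105, -0.003]
contact_force: [0.3, 0.2, -0.0]
gripper_width: 0.43
grip_force: 15.0
shift [-0.0023  0.0015  0.1302] turn [-0.1   0.06 -0.01] now [0.5364 0.261  0.1982]
```

```bash
python3 -m inch '[[[-0.002,0.001,0.035],[0,0,0]],[[-0.002,0.001,0.07],[0,0,0]],[[-0.002,0.001,0.095],[0,0,0]],[[-0.002,0.001,0.112],[0,0,0]],[[-0.002,0.001,0.122],[0,0,0]]]'; python3 -m inch '[[[0,0,0.001],[0,0,0]],[[0,0,0.002],[0,0,0]],[[0,0,0.003],[0,0,0]],[[0,0,0.003],[0,0,0]]]'; 
python3 -c "
from h import *
rel(.5391,.2615,.068,-17.3)"
```

```text
time_s: 33.0
eef_pos: [0.5384, 0.2603, 0.0753]
ee_rot: [-0.476, -3.105, 0.003]
contact_force: [0.3, -0.1, -0.8]
gripper_width: 0.43
grip_force: 15.0
time_s: 33.4
eef_pos: [0.5403, 0.2625, 0.0759]
ee_rot: [0.473, 3.101, 0.001]
contact_force: [-0.6, -0.3, -2.0]
gripper_width: 0.429
grip_force: 15.0
shift [ 0.0008 -0.0013  0.0079] turn [ 0.07  0.23 -0.06] now [0.5403 0.2625 0.0759]
```

```bash
python3 -m inch '[[[0,-0.0005,0.001],[0,0,0]],[[0,-0.001,0.002],[0,0,0]],[[0,-0.001,0.003],[0,0,0]],[[0,-0.001,0.004],[0,0,0]],[[0,-0.001,0.004],[0,0,0]]]'; python3 -m inch '[[[0,0,0.001],[0,0,0]],[[0,0,0.002],[0,0,0]],[[0,0,0.002],[0,0,0]],[[0,0,0.002],[0,0,0]]]';python3 -m inch '[[[0,0,0.0005],[0,0,0]],[[0,0,0.001],[0,0,0]],[[0,0,0.001],[0,0,0]],[[0,0,0.001],[0,0,0]]]'
```

```text
time_s: 33.9
eef_pos: [0.539, 0.2613, 0.0705]
ee_rot: [0.474, 3.103, -0.001]
contact_force: [-0.2, -0.5, -0.8]
gripper_width: 0.424
grip_force: 15.0
time_s: 34.3
eef_pos: [0.5391, 0.2614, 0.0688]
ee_rot: [0.474, 3.103, -0.0]
contact_force: [-1.7, -0.3, -0.1]
gripper_width: 0.426
grip_force: 15.0
time_s: 34.7
eef_pos: [0.5391, 0.2615, 0.0684]
ee_rot: [0.474, 3.103, -0.0]
contact_force: [-4.5, 0.2, 5.3]
gripper_width: 0.431
grip_force: 15.0
```

Slight push from the far roller; I'll ease back 1 mm and release.

```bash
python3 -m inch '[[[0.0005,0,0],[0,0,0]],[[0.001,0,0],[0,0,0]],[[0.001,0,0],[0,0,0]],[[0.001,0,0],[0,0,0]]]'; python3 -m inch '[[[0,0,0],[0,0,0]],[[0,0,0],[0,0,0]],[[0,0,0],[0,0,0]],[[0,0,0],[0,0,0]]]' -0.2; python3 -m inch '[[[0,0,-0.02],[0,0,0]],[[0,0,-0.05],[0,0,0]],[[0,0,-0.08],[0,0,0]],[[0,0,-0.11],[0,0,0]],[[0,0,-0.15],[0,0,0]]]' -1;python3 -m inch '[[[0,0,-0.05],[0,0,0]],[[0,0,-0.05],[0,0,0]],[[0,0,-0.05],[0,0,0]],[[0,0,-0.05],[0,0,0]]]' ; python3 -c "
from h import *
im=bird('stS2',.5391,.2615,.061,-17.3)
t=camera('top')['pixels'][140:340,140:540]
cv2.imwrite('pics/two4.png',np.hstack([im,np.vstack([t,cv2.resize(camera('scene')['pixels'][130:410,120:540],(400,200))])]))"
```

```text
time_s: 35.1
eef_pos: [0.5387, 0.2616, 0.0683]
ee_rot: [0.474, 3.102, -0.0]
contact_force: [-0.7, -1.2, 4.9]
gripper_width: 0.431
grip_force: 15.0
time_s: 35.5
eef_pos: [0.5382, 0.2616, 0.0675]
ee_rot: [0.474, 3.103, -0.001]
contact_force: [0.4, -0.5, -0.4]
gripper_width: 0.596
grip_force: 0.0
time_s: 36.0
eef_pos: [0.5369, 0.2613, 0.2173]
ee_rot: [0.474, 3.106, -0.003]
contact_force: [0.8, 0.0, 0.5]
gripper_width: 0.973
grip_force: 0.0
time_s: 36.4
eef_pos: [0.5373, 0.2615, 0.2664]
ee_rot: [0.474, 3.105, -0.002]
contact_force: [0.3, 0.1, 0.3]
gripper_width: 0.998
grip_force: 0.0
cam [0.4671 0.2828 0.4329] axis [ 0.254 -0.08  -0.964]
```

View pics/two4.png

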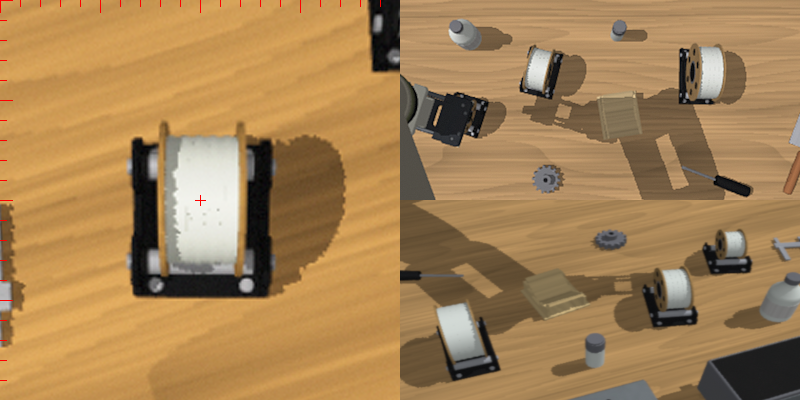

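The small spool is centred and square on stand_small: flanges at columns 159–247, brackets at 133–271. All three spools stand on their own stands, the rest is empty and the bystanders have not moved.

```bash
python3 -c "
from rig import *
print(sign_off())"
```

```text
the job is handed in; nothing more can be done
None
```

All three spools now stand upright, centred and square on their own stands, with the small one parked in the rest on the way; the bottle, glue stick and gear were left alone, and the job was handed in at about 36 s.

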